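Hang the drain basket in the deep rinse tank

TASK

Pick up the steel drain basket by its carrying bar and hang it inside the deep white rinse tank, its bent lip hooked squarely over any one of the tank's four walls, so that it hangs upright off the tank floor, ready for rinsing tube caps. Lower it onto the rim before letting go rather than dropping it in, and leave the shallow tray, beaker, bottle and tube rack where they stand.

Things in the scene. Friction and masses are not known exactly. Their poses are not given: they have to be found in the camera images.
- tank: Deep rinse tank: open white plastic box, immovable, 130 (x) by 180 (y) mm outside, 120 mm tall; walls and floor 6 mm thick. Origin: centre of its underside, on the bench; x the short way, y the long way, z up. Long walls at x = 59..65 and -65..-59 mm, short walls at y = 84..90 and -90..-84 mm. The shallow tray has the same plan but is 45 mm tall; either may be left or right.
- basket: Perforated steel drain basket, loose, about 0.3 kg, standing on the bench. Origin: centre of its underside. Open box 50 (x) by 80 (y) mm, 55 mm tall. Its outer back face (x = -25 mm) rises as a 60 mm wide plate to z = 80 mm, then bends over, away from the box, into a downward lip (see basket_hook). Above the box stands a bail with a carrying bar.
- basket_bar (a point): Centre of the carrying bar: 12 by 12 mm square steel, 88 mm long along the basket's y, held at both ends; nearly above the centre of mass, at x = -6, y = 0, z = 128 mm in the basket's frame; 39 mm free below it down to the bend's top. Axes as the basket's (-x towards the lip, z up). Pinch it from above, across x.
- basket_hook (a point): Middle of the underside of the bend, centred in the 14 mm slot between back face and lip (x = -39..-25 mm): x = -32, y = 0, z = 80 mm in the basket's frame. The lip is 16 mm straight, then flares outwards; its lower end is 27 mm below this point, at x = -48 mm. When hung, this point lies on the rim over the wall. Axes as the basket's.
- basket_mid (a point): Centre of the basket's box, half-way up: x = 0, y = 0, z = 27.5 mm in the basket's frame. Axes as the basket's.
- tray: Bystander: shallow white plastic tray, loose, 130 by 180 mm, 45 mm tall; origin at the centre of its underside.
- beaker: Bystander: clear glass beaker, 68 mm diameter, 95 mm tall; origin at the centre of its underside.
- bottle: Bystander: amber bottle, 70 mm diameter, 140 mm tall; origin at the centre of its underside.
- rack: Bystander: blue tube rack, 90 (x) by 160 (y) mm, with orange-capped tubes, 118 mm tall; origin at the centre of its underside.
Things that resemble listed ones, but are neither listed nor needed, are in the scene too. What is shaped like the basket but green or yellow is not meant.

How it is judged:
On the way:
1. the basket, still held, is lowered over a wall of the tank until its bend is less than 15 mm above the rim (z of basket_hook in the frame of tank between 0.112 and 0.135 m and angle between basket_mid's own z axis and vertical below 0.22 rad and ((x of basket_hook in the frame of tank between -0.071 and -0.053 m and y of basket_mid in the frame of tank between -0.055 and 0.055 m and x of basket_mid in the frame of tank above -0.042 m and angle between the x axis of basket_hook and the x axis of tank, either way round below 0.2 rad) or (x of basket_hook in the frame of tank between 0.053 and 0.071 m and y of basket_mid in the frame of tank between -0.055 and 0.055 m and x of basket_mid in the frame of tank below 0.042 m and angle between the x axis of basket_hook and the x axis of tank, either way round below 0.2 rad) or (y of basket_hook in the frame of tank between -0.096 and -0.078 m and x of basket_mid in the frame of tank between -0.035 and 0.035 m and y of basket_mid in the frame of tank above -0.067 m and angle between the x axis of basket_hook and the y axis of tank, either way round below 0.2 rad) or (y of basket_hook in the frame of tank between 0.078 and 0.096 m and x of basket_mid in the frame of tank between -0.035 and 0.035 m and y of basket_mid in the frame of tank below 0.067 m and angle between the x axis of basket_hook and the y axis of tank, either way round below 0.2 rad)) and contact force between the fingers and basket above 0.5 N), for 0.1 s.
At the end, for the whole second after the job is handed in: The basket hangs at rest on one wall of the deep tank with its box inside: the bend within 7 mm of rim height and centred within 8 mm over the wall's middle, the basket square to that wall within 0.2 rad (11 degrees) and upright within 0.22 rad (12 degrees), its box off the tank floor (z of basket_hook in the frame of tank between 0.112 and 0.127 m and angle between basket_mid's own z axis and vertical below 0.22 rad and ((x of basket_hook in the frame of tank between -0.07 and -0.054 m and y of basket_mid in the frame of tank between -0.055 and 0.055 m and x of basket_mid in the frame of tank above -0.042 m and angle between the x axis of basket_hook and the x axis of tank, either way round below 0.2 rad) or (x of basket_hook in the frame of tank between 0.054 and 0.07 m and y of basket_mid in the frame of tank between -0.055 and 0.055 m and x of basket_mid in the frame of tank below 0.042 m and angle between the x axis of basket_hook and the x axis of tank, either way round below 0.2 rad) or (y of basket_hook in the frame of tank between -0.095 and -0.079 m and x of basket_mid in the frame of tank between -0.035 and 0.035 m and y of basket_mid in the frame of tank above -0.067 m and angle between the x axis of basket_hook and the y axis of tank, either way round below 0.2 rad) or (y of basket_hook in the frame of tank between 0.079 and 0.095 m and x of basket_mid in the frame of tank between -0.035 and 0.035 m and y of basket_mid in the frame of tank below 0.067 m and angle between the x axis of basket_hook and the y axis of tank, either way round below 0.2 rad)) and linear speed of basket below 0.02 m/s and angular speed of basket below 0.2 rad/s); the robot touches nothing.
It fails at once if the tray is pushed more than 30 mm or tipped (distance of tray from where it was at the start of the episode above 0.03 m or angle between tray's own z axis and vertical above 0.3 rad).
It fails at once if the beaker is pushed more than 30 mm or tipped (distance of beaker from where it was at the start of the episode above 0.03 m or angle between beaker's own z axis and vertical above 0.3 rad).
It fails at once if the bottle is pushed more than 30 mm or tipped (distance of bottle from where it was at the start of the episode above 0.03 m or angle between bottle's own z axis and vertical above 0.3 rad).
It fails at once if the rack is pushed more than 30 mm or tipped (distance of rack from where it was at the start of the episode above 0.03 m or angle between rack's own z axis and vertical above 0.3 rad).
It also fails if it takes over 40 s, if anything falls off the work surface, if the arm or the gripper's body presses on something with over 40 N, if the wrist force passes 120 N, or if a joint passes its speed limit or range.

ROBOT

A 6-joint arm with a two-finger parallel gripper is mounted at the origin on the work surface. World frame = base frame: x ahead of the robot, y to its left, z up, the work surface at z = 0. Lengths are in m, angles in rad, forces in N, time in s.
With the tool pointing down it reaches from about 0.35 to 0.975 m from the base axis. Payload 17.4 kg.
Tool frame: the origin (TCP) lies on the centre line of the jaws, within the pads' length; the fingertips stand 17 mm ahead of it and the grasp point (between the pads) lies 2 mm behind it (bot.nose_length is the distance from the TCP to the fingertips, in m); z points along the fingers, y is the line along which they close (so a half turn about z gives the same grasp; the last joint's range is limited). The gripper opens to 85 mm and grips with 20 to 120 N. Pads are 22 mm wide; open, the fingers measure 114 mm over their backs; the gripper's body (76 mm by 85 mm) begins 54 mm behind the grasp point. The pads swing forward as they close: fully open they stand 13 mm farther back than shut.
Start: joints at [1.219, 0.116, 1.442, -0, 1.584, -0.038], TCP at [0.208, 0.642, 0.248] pointing down, gripper open.
Joint ranges: [-2.83, 2.83], [-0.83, 2.19], [0.07, 2.5], [-1.14, 4.28], [0.01, 3], [-2.97, 2.97]. Speed limits (rad/s): [1.89, 1.89, 2.22, 3.14, 3.14, 3.14].

INTERFACE

Orientations are given as a rotation vector (axis times angle).
In Python, from station import bot, state, snapshot, order gives the robot as it stands. Calls block until the motion is done:
- bot.reach(position, orientation): joint-space move of the TCP to a pose.
- bot.move_linear(position, rot=None, velocity=0.15): straight line of the TCP; rot=None keeps the orientation; velocity is the mean speed in m/s.
- bot.set_joints(angles): joint-space move.
- bot.grip(opening): opening from 0.0 (shut) to 1.0 (fully open); the grip force is fixed at half the most; returns when the fingers have stopped.
- bot.dwell(seconds).
- bot.ik(position, orientation): joint angles nearest the present ones, or None.
- state(): the state.
- snapshot(name): name is "side" or "top"; returns a dict with "frame" (480x640x3 uint8, red, green, blue), "fx", "fy", "cx", "cy" (pixels), "dist_coeffs" ([k1, k2, p1, p2, k3] as OpenCV has them; the pictures are not rectified), "R" (3x3) and "t" (3): a world point X has camera coordinates R X + t. Camera axes: x right, y down, z forward; pixel columns grow to the right and rows downward; lengths in m; the calibration is good to about 2 mm. A picture is of the moment at which its call begins. There is no depth.
A pose or a line that the arm cannot do raises bot.IKError and nothing moves.
- order.finish_job(): hands the job in; it is judged then, once.
The state is a dict: "clock": time; "joint_pos": joint angles; "joint_velocities": joint speeds; "effort": joint torques, N m; "position": TCP position; "tcp_rot": TCP orientation; "ft_force": force on the tool from outside, world axes, zero at the start; "torque": the same for the moment, N m; "opening": opening from 0.0 (shut) to 1.0 (fully open); "finger_force": force on a finger pad.
Only numpy, scipy, OpenCV 4.12 (cv2) and the standard library are available. Lean on these libraries where they do the work, as an engineer would, in place of code of your own. Each camera call takes 0.05 s, during which the arm holds its last target. There are 200 camera calls.

## Working session

There is one attempt and no reset: what is moved stays moved. The work goes in short steps, each a Python script; the robot and the scene stay as the last script left them, time stands still between calls to the robot, and variables do not carry over. Pictures are saved under pics/ and viewed, at most 10 in all, crops included, and the job is handed in when it is done.

```bash
mkdir -p pics; ls
python3 - <<'E'
from station import bot,state,snapshot
import cv2,numpy as np
for n in("side","top"):
    s=snapshot(n);cv2.imwrite(f"pics/{n}0.png",s["frame"][:,:,::-1])
    np.set_printoptions(precision=4,suppress=True)
    print(n,s["fx"],s["fy"],s["cx"],s["cy"],s["dist_coeffs"],-np.array(s["R"]).T@s["t"],np.array(s["R"]))
print(state())
E
```

```text
pics
side 469.76559143964386 469.76559143964386 315.42262772662014 246.04979105292995 [-0.0465  0.      0.      0.      0.    ] [ 0.3901 -0.5131  0.7197] [[ 0.9612 -0.2759  0.0085]
 [-0.2062 -0.7381 -0.6425]
 [ 0.1835  0.6158 -0.7663]]
top 508.88108542525146 508.88108542525146 315.3107591487099 239.48946133848486 [-0.0692  0.      0.      0.      0.    ] [ 0.3954 -0.0142  0.9782] [[-0.0067 -0.9992 -0.0391]
 [-0.9895  0.0123 -0.1437]
 [ 0.1441  0.0377 -0.9888]]
{'clock': 0.1, 'joint_pos': array([ 1.2192,  0.1164,  1.4422, -0.    ,  1.584 , -0.0378]), 'joint_velocities': array([ 0.0012, -0.0028,  0.0008,  0.0011, -0.0005,  0.0009]), 'effort': array([  0.0023, -73.3668, -63.3794,  -0.    ,   0.0053,   0.    ]), 'position': array([0.2083, 0.6419, 0.2476]), 'tcp_rot': array([-0.4909, -3.1028,  0.0016]), 'ft_force': array([ 0.0453, -0.3876,  0.4176]), 'torque': array([ 0.0132, -0.02  , -0.0459]), 'finger_force': 0.0, 'opening': 0.9984693421460957}
```

View pics/side0.png

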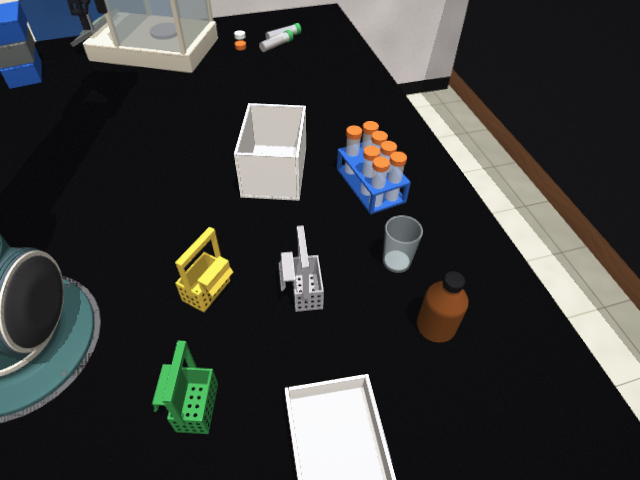

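View pics/top0.png

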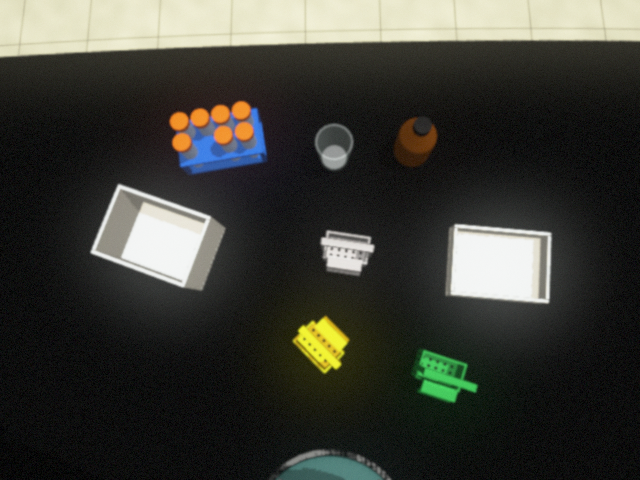

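The top view shows the deep tank at left (160,237) and the shallow tray at right (500,263). There are three basket shapes: steel at (347,252), yellow at (322,343) and green at (443,375). The grey steel one fits the description, so I'll confirm it in an enlarged crop.

Run:
```python
import cv2,numpy as np
a=cv2.imread("pics/top0.png");b=cv2.imread("pics/side0.png")
A=cv2.resize(a[215:290,305:390],None,fx=4.7,fy=4.7,interpolation=cv2.INTER_CUBIC)
B=cv2.resize(b[220:320,265:335],None,fx=5.7,fy=5.7,interpolation=cv2.INTER_CUBIC)
C=np.zeros((600,800,3),np.uint8);C[:A.shape[0],:A.shape[1]]=A;C[:B.shape[0],400:400+B.shape[1]]=B
D=cv2.resize(a[175:300,80:235],None,fx=1.6,fy=1.6);C[370:370+D.shape[0],:D.shape[1]]=D
cv2.imwrite("pics/crop1.png",C)
```

```text
(no output)
```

View pics/crop1.png

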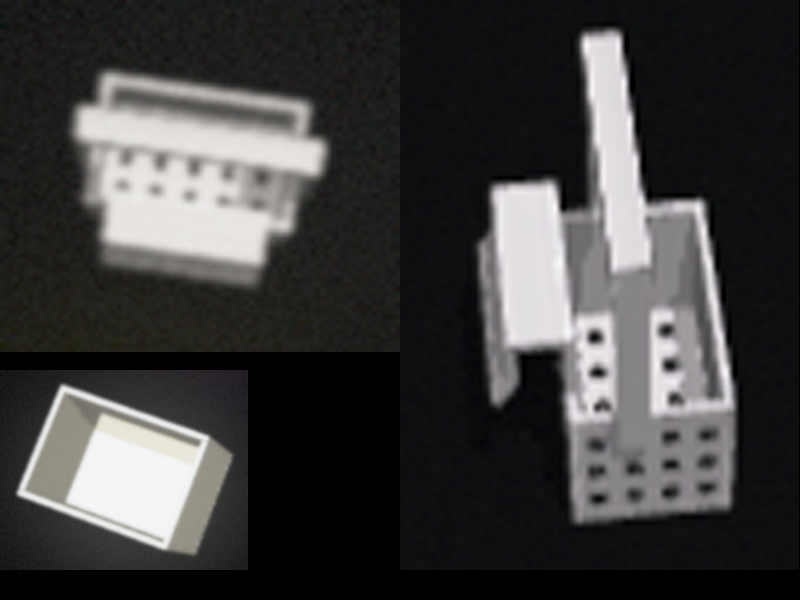

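The crop confirms the steel basket: grey, with its lip towards the robot. The tank's long axis runs roughly along world y. Next I'll fit both poses from corner pixels.

```bash
cat > h.py <<'E'
import numpy as np,cv2
from scipy.optimize import least_squares
from station import bot,state,snapshot,order
from scipy.spatial.transform import Rotation as Ro
def proj(s,P):
    K=np.array([[s["fx"],0,s["cx"]],[0,s["fy"],s["cy"]],[0,0,1.]])
    R=np.array(s["R"],float)
    return cv2.projectPoints(np.asarray(P,float).reshape(-1,1,3),cv2.Rodrigues(R)[0],np.array(s["t"],float),K,np.array(s["dist_coeffs"],float))[0].reshape(-1,2)
def world(p,P,z=0):
    c,s=np.cos(p[2]),np.sin(p[2]);P=np.asarray(P,float)
    return np.c_[p[0]+c*P[:,0]-s*P[:,1],p[1]+s*P[:,0]+c*P[:,1],P[:,2]+z]
def fit(obs,p0):  # obs: list of (cam,model pts,pixels)
    f=lambda p:np.concatenate([(proj(s,world(p,P))-np.array(px)).ravel() for s,P,px in obs])
    r=least_squares(f,p0,loss="soft_l1");return r.x,f(r.x).reshape(-1,2)
def down(yaw): # tool z down, tool y axis along direction yaw (world)
    y=np.array([np.cos(yaw),np.sin(yaw),0]);z=np.array([0,0,-1.])
    return Ro.from_matrix(np.c_[np.cross(y,z),y,z]).as_rotvec()
E
python3 - <<'E'
from h import *
np.set_printoptions(precision=4,suppress=True)
T,S=snapshot("top"),snapshot("side")
ob=[(T,[[-.006,.044,.134],[-.006,-.044,.134]],[[322,241],[373.7,248.4]]),
(S,[[-.025,-.04,0],[.025,-.04,0],[-.012,.044,.134],[0,.044,.134],[-.012,-.044,.134],[0,-.044,.134]],
 [[296.6,311.2],[323.4,308.6],[297.5,225.8],[303.2,225.6],[302.4,267.4],[308.5,266]])]
print(*fit(ob,[.4,0,0]),sep="\n")
tk=[(T,[[.065,.09,.12],[.065,-.09,.12],[-.065,-.09,.12],[-.065,.09,.12]],[[118.75,185],[211,216],[184.4,286.9],[92.5,252.5]])]
p,r=fit(tk,[.4,.3,-.3]);print(p,r,sep="\n")
print("side rim predicted",proj(S,world(p,tk[0][1])))
rk=world(p,[[0,0,.2]])
E
```

```text
[ 0.5166 -0.0368 -0.1534]
[[-0.53   -1.0046]
 [-0.0443 -1.0652]
 [-1.1262  0.4554]
 [-0.2641  0.1985]
 [-1.199   0.2611]
 [ 0.1739 -0.1597]
 [-0.4936 -0.1421]
 [ 1.0093  0.533 ]]
[ 0.5326  0.3052 -0.3416]
[[-0.0533 -0.664 ]
 [ 0.468   0.0834]
 [ 0.3869  0.0553]
 [-1.2327  0.3957]]
side rim predicted [[304.9451 105.7688]
 [297.9769 157.3629]
 [233.0359 154.4526]
 [247.233  103.438 ]]
```

Run:
```python
from h import *
np.set_printoptions(precision=4,suppress=True)
b=[.5166,-.0368,-.1534];t=[.5326,.3052,-.3416]
bar=world(b,[[-.006,0,.128]])[0]
best=None
for k in (0,np.pi,-np.pi):
    q=bot.ik(bar+[0,0,.15],down(b[2]+k)); print(k,q)
    if q is not None and (best is None or abs(q[5])<best[1]): best=(k,abs(q[5]))
k=best[0]
bot.reach(bar+[0,0,.15],down(b[2]+k))
bot.move_linear(bar+[0,0,-.001],velocity=.12)
print(state()["ft_force"],state()["clock"])
bot.grip(0.0);s=state();print(k,s["opening"],s["finger_force"],s["ft_force"],s["position"])
bot.move_linear(s["position"]+[0,0,.03],velocity=.08)
s=state();print(s["opening"],s["finger_force"],s["ft_force"],s["torque"],s["clock"])
bot.move_linear(s["position"]+[0,0,.15],velocity=.12)
s=state();print(s["position"],s["tcp_rot"],s["ft_force"],s["clock"])
cv2.imwrite("pics/lift.png",snapshot("side")["frame"][:,:,::-1])
```

```text
0 [-0.12   -0.2494  1.7415 -0.      1.6495  0.0334]
3.141592653589793 None
-3.141592653589793 None
[-0.7373 -0.3277  0.0639] 4.2333
0 0.1262293682229792 58.84773910045624 [-1.5983 -0.2721  2.2107] [ 0.5107 -0.0359  0.1271]
0.12034449297370557 58.41008126735687 [-0.3416 -0.6576 -2.5936] [ 0.0134 -0.0246  0.0213] 5.425
[ 0.5106 -0.0359  0.3065] [-2.3844 -2.0441  0.0013] [-0.147   0.1958 -2.6755] 6.825
```

View pics/lift.png

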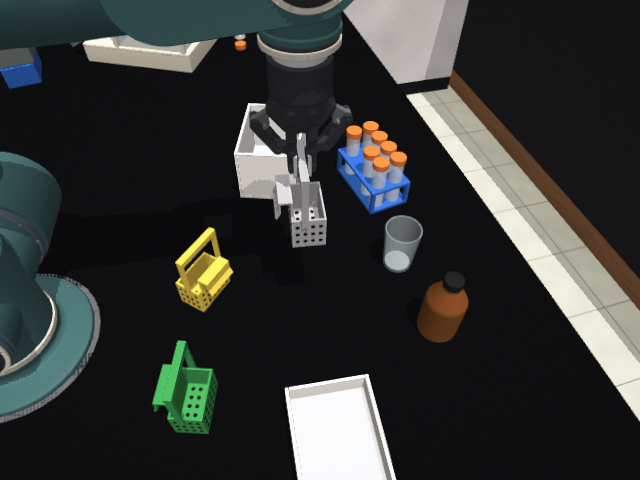

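The basket is held and level at (307,200) in the side view, with about 2.7 N on the wrist. I'll carry it to the tank's wall nearest the robot, lower part way and look.

Run:
```python
from h import *
np.set_printoptions(precision=4,suppress=True)
t=[.5326,.3052,-.3416]
g=world(t,[[-.036,0,0]])[0]
bot.move_linear(g+[0,0,.3065],down(t[2]),velocity=.15)
bot.move_linear(g+[0,0,.048+.158-.001],velocity=.1)
s=state();print(s["position"],s["tcp_rot"],down(t[2]),s["ft_force"],s["opening"],s["clock"])
for n in("side","top"):
    c=snapshot(n);cv2.imwrite(f"pics/hov_{n}.png",c["frame"][:,:,::-1])
    p=[*s["position"][:2],t[2]];p[:2]=world(p,[[.006,0,0]])[0][:2]
    print(n,"tank rim",proj(c,world(t,[[-.065,.09,.12],[-.065,-.09,.12],[-.059,.09,.12],[-.059,-.09,.12]])).ravel(),
     "slot x-39/-25, y±30 z80",proj(c,world(p,[[-.039,.03,.08],[-.039,-.03,.08],[-.025,.03,.08],[-.025,-.03,.08]],s["position"][2]-.127)).ravel())
a=cv2.imread("pics/hov_side.png")[80:230,200:340];b=cv2.imread("pics/hov_top.png")[170:300,80:240]
C=np.zeros((600,800,3),np.uint8)
A=cv2.resize(a,(400,429),interpolation=2);B=cv2.resize(b,(400,325),interpolation=2);C[:429,:400]=A;C[:325,400:]=B
cv2.imwrite("pics/hov.png",C)
```

```text
[0.4989 0.3174 0.2058] [2.5666 1.8115 0.0018] [2.5667 1.8115 0.    ] [-0.4847 -0.0425 -2.2896] 0.12519886679379505 10.55
side tank rim [247.2243 103.45   233.0276 154.4679 249.8726 103.5525 236.0043 154.5978] slot x-39/-25, y±30 z80 [239.0925 103.394  234.066  120.1918 245.6942 103.6473 240.9383 120.4665]
top tank rim [ 91.2891 252.9111 184.8112 286.9692  92.5587 249.7001 186.0527 283.6504] slot x-39/-25, y±30 z80 [111.2576 263.9515 143.7406 275.834  114.348  256.0376 146.8084 267.827 ]
```

View pics/hov.png

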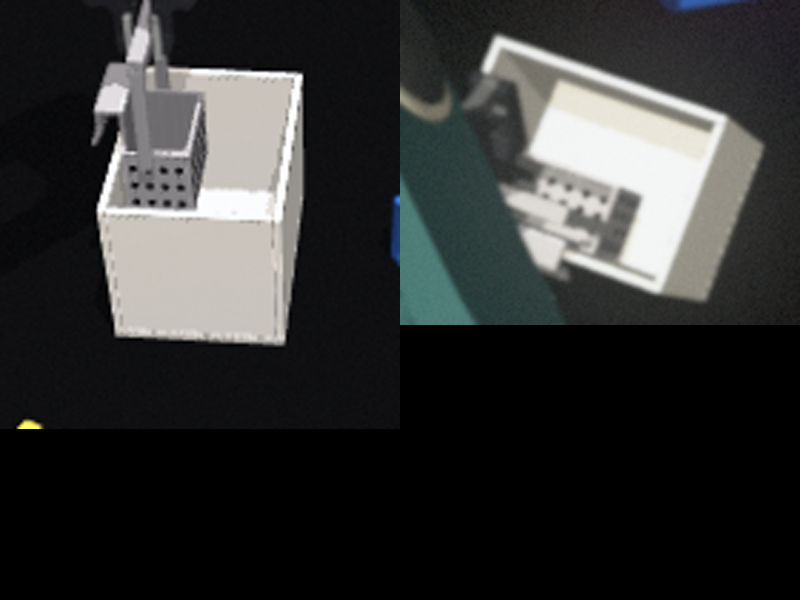

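The side view shows the lip outside the left (near-robot) wall and the box inside. Observed rim and bend pixels are within about 1 px of prediction. I'll lower in steps, watching the force.

Run:
```python
from h import *
np.set_printoptions(precision=4,suppress=True)
s=state();f0=s["ft_force"];p0=s["position"].copy()
for hz in [.146,.140,.134,.130,.127,.125,.123,.121,.120,.119,.118,.117]:
    g=p0.copy();g[2]=hz+.047
    bot.move_linear(g,velocity=.04)
    s=state();d=s["ft_force"]-f0;print(hz,s["position"],d,s["clock"])
    if d[2]>4 or np.hypot(d[0],d[1])>8:break
cv2.imwrite("pics/low.png",cv2.resize(snapshot("side")["frame"][80:230,200:340,::-1],(560,600),interpolation=2))
```

```text
0.146 [0.4988 0.3173 0.1926] [-0.525   0.9819  0.8194] 11.1
0.14 [0.4988 0.3173 0.1866] [-0.5129  0.5795 -0.1753] 11.4
0.134 [0.4988 0.3173 0.1806] [-1.0216  0.2148  0.2742] 11.7
0.13 [0.4988 0.3173 0.1767] [-0.9015  0.7304  0.1794] 11.95
0.127 [0.4988 0.3174 0.1738] [-0.7029  0.6681 -0.63  ] 12.2
0.125 [0.4989 0.3174 0.1719] [0.0755 0.6807 1.2531] 12.45
0.123 [0.4989 0.3174 0.1698] [-0.581   0.8379  0.5933] 12.7
0.121 [0.4989 0.3173 0.1678] [-0.2401  0.199   0.0102] 12.95
0.12 [0.4989 0.3174 0.167 ] [-0.5369  0.1455 -0.1909] 13.2
0.119 [0.4992 0.3174 0.1667] [-0.2528 -2.0964  7.1894] 13.45
```

View pics/low.png

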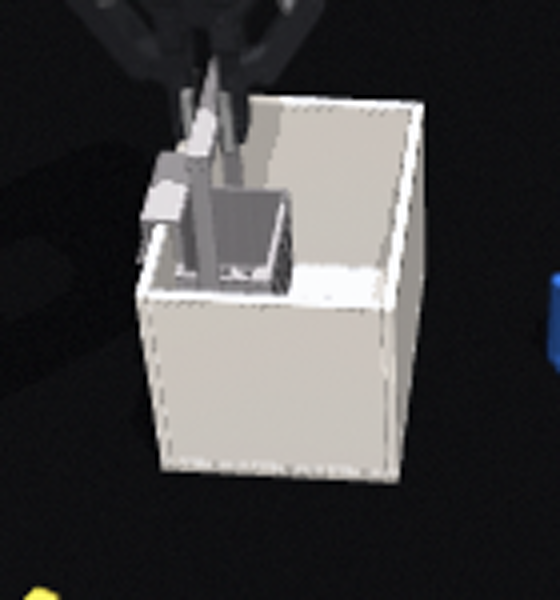

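Contact came at the expected rim height (hook about 0.120 m), with the bend sitting on the left wall at (165,200) in the crop. Now release, retreat and check.

Run:
```python
from h import *
np.set_printoptions(precision=4,suppress=True)
bot.dwell(.2);bot.grip(0.6);bot.dwell(.3)
p=state()["position"].copy();p[2]+=.16
bot.move_linear(p,velocity=.12)
bot.reach([.42,.0,.38],down(-.15));bot.dwell(.5)
s=state();print(s["position"],s["ft_force"],s["opening"],s["clock"])
C=np.zeros((500,800,3),np.uint8)
C[:428,:400]=cv2.resize(snapshot("side")["frame"][80:230,200:340,::-1],(400,428),interpolation=2)
C[:325,400:]=cv2.resize(snapshot("top")["frame"][170:300,80:240,::-1],(400,325),interpolation=2)
cv2.imwrite("pics/end.png",C)
```

```text
[0.42   0.0001 0.38  ] [ 0.5731  1.6902 -1.3733] 0.5968206492193355 17.7083
```

View pics/end.png

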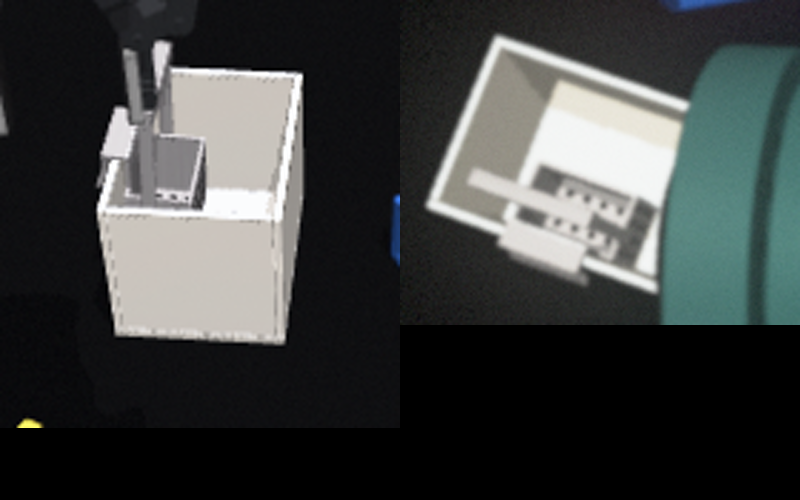

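Run:
```python
from h import *
np.set_printoptions(precision=1,suppress=True)
t=[.5326,.3052,-.3416];b=[*world(t,[[-.03,0,0]])[0][:2],t[2]]
c=snapshot("top")
def o(P):return (proj(c,world(b,P,.04))-[80,170])*2.5+[400,0]
print(o([[-.006,.044,.134],[-.006,-.044,.134]]),o([[-.032,.03,.082],[-.032,-.03,.082]]))
bot.reach([.45,-.25,.38],down(-.4));bot.dwell(.3)
c=snapshot("top");cv2.imwrite("pics/end2.png",cv2.resize(c["frame"][170:300,80:240,::-1],(800,650),interpolation=2)[:600])
```

```text
[[468.  178.8]
 [588.8 222.3]] [[504.9 230.9]
 [583.  259.3]]
```

View pics/end2.png

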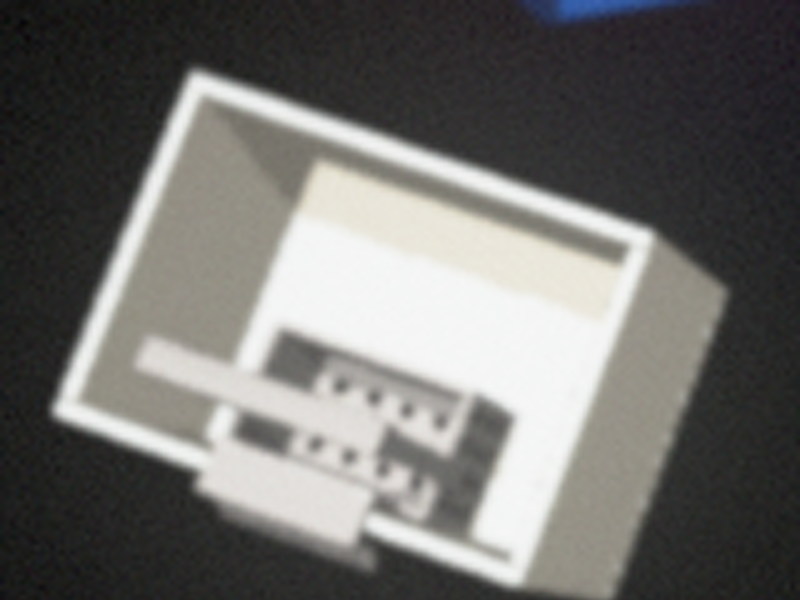

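The basket hangs on the near wall. The bar runs (140,355) to (380,430), within about 3° of square, and the bend straddles the rim at (285,490). The arm is clear, so I'm handing in.

```bash
python3 -c "
from station import order
print(order.finish_job())"
```

```text
the job is handed in; nothing more can be done
None
```

The steel basket is hanging on the deep tank's near-robot wall, about 3° off square by the last picture, lowered onto the rim before release; the job is handed in, with no verdict returned.

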